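Put the tiered wooden box together on its stand

ROBOT

A 6-joint arm with a two-finger parallel gripper is mounted at the origin on the work surface. World frame = base frame: x ahead of the robot, y to its left, z up, the work surface at z = 0. Lengths are in mm, angles in rad, forces in N, time in s.
With the tool pointing down it reaches from about 300 to 825 mm from the base axis. Payload 5.4 kg.
Tool frame: the origin (TCP) lies at the very end of the fingers, on their centre line; the grasp point (between the pads) lies 19 mm behind it (robot.hold_point_z is the distance from the TCP to the grasp point, in mm); z points along the fingers, y is the line along which they close (so a half turn about z gives the same grasp; the last joint's range is limited). The gripper opens to 92 mm and grips with 3 to 60 N. Pads are 20 mm wide; open, the fingers measure 128 mm over their backs; the gripper's body (75 mm by 189 mm) begins 69 mm behind the grasp point.
Start: joints at [-0.21, 0.158, 1.597, -0, 1.386, -0.21], TCP at [574.984, -0.018, 214.601] pointing down, gripper open.
Joint ranges: [-2.91, 2.91], [-0.94, 2.29], [0.18, 2.7], [-1.29, 4.43], [0.17, 2.64], [-3, 3]. Speed limits (rad/s): [2.57, 2.57, 3.14, 3.14, 3.14, 3.14].

INTERFACE

Orientations are given as a rotation vector (axis times angle).
In Python, from station import robot gives the robot as it stands. The module is installed in compiled form; this text tells all that it offers.
- The arm moves only by the shell command python3 -m handwheel 'ROWS' [OPENING] [FORCE]. ROWS is JSON, a list of rows, each an object with "delta_pos": the shift along the tool's x, y, z scaled (see below), a list of three; "roll": the turn about the tool's z scaled (see below). A call has 1 to 20 rows; each row shifts and turns the commanded pose from where the row before left it, along the tool's axes as they then stand; what a row does not reach is not made up. The controller multiplies each number of a shift by 60 mm and each number of a turn by 180 degrees. A row lasts 1/8 s, in which the tool goes at most 62.5 mm and 10.7 degrees, less where a joint would pass 70% of its speed; a pose out of reach is approached as far as the arm can. A call with a number of a shift or a turn outside -1 to 1 is refused whole. A call with a gripper value outside its range is refused whole. OPENING is the opening, from 0 (shut) to 1 (fully open), set as the call begins (- or left out, the last holds). The fingers move at their own pace and stop on an object; FORCE is the grip in N (left out, the last holds). Time passes only in rows, so rows that do not move let the fingers close. It gives the time, the measured TCP pose, the force, the opening and the grip force at its end, in the units of the state.
- robot.observe(): the state, without advancing time (a new reading comes with each control period).
- robot.read_camera(name): name is "scene" or "side" or "wrist"; returns a dict with "img" (480x640x3 uint8, red, green, blue), "camera_matrix" (3x3 intrinsics, pixels), "dist" ([k1, k2, p1, p2, k3] as OpenCV has them; the pictures are not rectified), "cam_to_world" (4x4, takes a point from camera to world coordinates). Camera axes: x right, y up, looking along -z (the intrinsics and any distortion apply to the point x, -y, -z); pixel columns grow to the right and rows downward; lengths in mm; the calibration is good to about 2 mm. A picture is of the moment at which its call begins. There is no depth.
- robot.close_job(): hands the job in; it is judged then, once.
Trained networks look in a picture, given as the dict that the camera call returned (one of the last four; its "shot" number tells which), for a name from the list of things; names that differ only in an ending like _2 or _b are one class to them, and where a whole thing is asked for, a point or a joint stands for the part that bears it (a point fixed in the world has none). Each returns a list of dicts, best first, with "conf" (0 to 1); they miss things now and then, are a little off and sometimes report something else, mostly with a low value. They report only what shows in the picture. A call takes as long as a camera call. They do not tell look-alikes from the thing itself.
- robot.look_for(picture, query): "rect" ([left, top, right, bottom] in pixels, round what is visible of it).
- robot.masks_of(picture, query): "region" (480x640 bool, what is visible of it) and "rect" ([left, top, right, bottom] in pixels, round what is visible of it).
- robot.landmark_of(picture, query): "uv" ([column, row] in pixels: a listed point, or the origin of a listed thing).
The state is a dict: "clock": time; "qpos": joint angles; "qvel": joint speeds; "joint_efforts": joint torques, N m; "tool_pos": TCP position; "eef_rot": TCP orientation; "ft_force": force on the tool from outside, world axes, zero at the start; "moment": the same for the moment, N m; "gripper_width": finger opening in mm; "grip_force": force on a finger pad.
Only numpy, scipy, OpenCV 4.12 (cv2) and the standard library are available. Lean on these libraries where they do the work, as an engineer would, in place of code of your own. Each camera call takes 0.05 s, during which the arm holds its last target. There are 200 camera calls.

TASK

The finished parts of a tiered wooden box lie about the workshop table: put the box together on the dark stand, building up one part at a time: first the deep tier without a divider, then the middle tier with one divider, then the shallow tier with two dividers, and last the lid. Line each part up with the one below so that its runners drop inside and it sits down flat all round, then let go; leave the hand plane, the planing block and the rule where they lie.

Things in the scene. Friction and masses are not known exactly. Their poses are not given: they have to be found in the camera images.
- stand_seat (a point): Stand: low dark-wood plinth fixed to the table, 122 x 88 x 16 mm high, with a rectangular recess 78 x 44 mm, 10 mm deep, in the middle of its top. This point: centre of the recess, level with the plinth's top face; x along its long side, y short side, z up. A half turn makes no difference to any part.
- deep_mid (a point): Deep tier: open pale-wood box, no divider, 90 (x) x 56 (y) mm, walls 6 thick, 64 tall; 130 g. Two rounded runners below (70 x 36 overall) stick out 6 mm and drop with 4 mm play into the recess or opening (78 x 44) below; the walls' lower edge then rests on the face or rim there. Point: middle, 32 mm above that edge and below the rim. Grip across y, in the upper half, tips above the lower edge.
- middle_mid (a point): Middle tier: pale-wood box with the same 90 x 56 mm outline, walls and runners as the deep tier, but walls 52 mm tall and one divider (two compartments; divider top 12 mm below the rim). Point: its middle, 26 mm below the rim and 26 mm above the walls' lower edge; x long, y short, z up. About 120 g. Gripped and seated like the deep tier.
- shallow_mid (a point): Shallow tier: pale-wood box with the same 90 x 56 mm outline, walls and runners as the deep tier, but walls 42 mm tall and two dividers (three compartments; tops 12 mm below the rim). Point: its middle, 21 mm below the rim and 21 mm above the walls' lower edge; x long, y short, z up. About 100 g. Gripped and seated like the deep tier.
- lid_bar (a point): Lid: pale-wood plate 90 x 56 x 8 mm, the same 6 mm runners beneath, and a bridge handle on top: a bar 62 long (x), 14 wide (y), 14 high on a post at each end. Point: centre of the bar, 27 mm above the plate's top and 35 mm above its underside, which comes to rest on the rim below; z up. Grip the bar across its 14 mm width, fingertips above the plate. About 80 g.
- plane: Bystander: a small dark-wood hand plane, 75 x 34 mm, about 40 mm high with its steel blade, lying loose on the table among the box's parts. Origin at the centre of its underside. To be left alone.
- jig: Bystander: a loose laminated wooden planing block, 90 x 40 x 28 mm, lying between the parts. Origin at the centre of its underside. To be left alone.
- ruler: Bystander: a loose dark steel rule, 160 x 26 x 4 mm, lying flat between the parts. Origin at the centre of its underside. To be left alone.
There are look-alikes about, which are no part of the job. What is shaped like the part that bears deep_mid but pink is not meant.

How it is judged:
By the outcome, as a careful person would: the job done as asked, in the order asked, and still so for the second after the job is handed in, with the robot touching nothing.
It also fails if it takes over 118 s, if anything falls off the work surface, if the arm or the gripper's body presses on something with over 40 N, if the wrist force passes 120 N, or if a joint passes its speed limit or range.

## Working session

There is one attempt and no reset: what is moved stays moved. The work goes in short steps, Python scripts to look and compute and a shell command to move; the robot and the scene stay as the last step left them, time stands still between calls to the robot, and variables do not carry over. Pictures are saved under pics/ and viewed, at most 14 in all, crops included, and the job is handed in when it is done.

```bash
mkdir -p pics; cat > h.py <<'E'
import numpy as np,cv2
from station import robot
from scipy.spatial.transform import Rotation as R
def shot(n,save=None):
    p=robot.read_camera(n)
    if save: cv2.imwrite('pics/'+save,p['img'][:,:,::-1])
    return p
def ray(p,uv):
    K=np.array(p['camera_matrix'],float);d=np.array(p['dist'],float)
    x,y=cv2.undistortPoints(np.array([[uv]],float),K,d)[0,0]
    T=np.array(p['cam_to_world'])
    v=T[:3,:3]@np.array([x,-y,-1]);return T[:3,3],v/np.linalg.norm(v)
def atz(p,uv,z):
    o,v=ray(p,uv);return o+v*(z-o[2])/v[2]
def proj(p,X):
    T=np.array(p['cam_to_world']);c=(np.atleast_2d(X)-T[:3,3])@T[:3,:3]
    c=c*[1,-1,-1]
    return cv2.projectPoints(c,np.zeros(3),np.zeros(3),np.array(p['camera_matrix'],float),np.array(p['dist'],float))[0][:,0]
def tri(a,b):
    (o1,v1),(o2,v2)=a,b
    A=np.stack([v1,-v2],1);s=np.linalg.lstsq(A,o2-o1,rcond=None)[0]
    x,y=o1+v1*s[0],o2+v2*s[1];return (x+y)/2,np.linalg.norm(x-y)
E
python3 - <<'E'
from h import *
z=dict(stand_seat=16,deep_mid=38,middle_mid=32,shallow_mid=27,lid_bar=41,plane=0,jig=0,ruler=0)
for c in('scene','side'):
    p=shot(c,c+'.png')
    print(c,np.round(p['cam_to_world'],2).tolist())
    for q in z:
        for d in robot.landmark_of(p,q)[:3]: print(q,round(d['conf'],2),np.round(d['uv']),np.round(atz(p,d['uv'],z[q])))
print(robot.observe())
E
```

```text
scene [[0.48, -0.7, 0.53, 977.31], [0.88, 0.38, -0.29, -268.32], [0.01, 0.6, 0.8, 792.06], [0.0, 0.0, 0.0, 1.0]]
stand_seat 0.95 [466. 244.] [624. 239.  16.]
stand_seat 0.27 [298. 216.] [421.  -2.  16.]
deep_mid 0.81 [300. 214.] [435.  -5.  38.]
deep_mid 0.72 [204. 199.] [ 316. -148.   38.]
deep_mid 0.58 [336. 166.] [359. 116.  38.]
middle_mid 0.67 [207. 362.] [ 622. -262.   32.]
shallow_mid 0.63 [168. 274.] [ 437. -262.   27.]
lid_bar 0.61 [436. 167.] [458. 288.  41.]
lid_bar 0.41 [356. 311.] [658. -17.  41.]
plane 0.86 [355. 311.] [639.  -5.   0.]
jig 0.69 [439. 298.] [687. 136.   0.]
ruler 0.83 [267. 297.] [ 544. -126.    0.]
side [[-0.99, 0.12, -0.07, 458.62], [-0.13, -0.77, 0.62, 450.07], [0.02, 0.63, 0.78, 610.63], [0.0, 0.0, 0.0, 1.0]]
stand_seat 0.93 [214. 382.] [629. 238.  16.]
deep_mid 0.8 [431. 201.] [ 320. -149.   38.]
deep_mid 0.57 [364. 250.] [437. -12.  38.]
deep_mid 0.56 [408. 321.] [361. 113.  38.]
middle_mid 0.74 [284. 153.] [ 621. -252.   32.]
shallow_mid 0.93 [371. 162.] [ 439. -256.   27.]
shallow_mid 0.38 [338. 441.] [447. 295.  27.]
lid_bar 0.82 [340. 439.] [445. 297.  41.]
plane 0.87 [246. 251.] [645. -10.   0.]
jig 0.91 [203. 319.] [680. 135.   0.]
ruler 0.83 [314. 209.] [ 540. -130.    0.]
{'clock': 0.9, 'qpos': array([-2.10097518e-01,  1.58363714e-01,  1.59700516e+00, -1.25621976e-05,
        1.38617782e+00, -2.10053511e-01]), 'qvel': array([-0.00113866, -0.00059411,  0.00066992,  0.00085339, -0.00038301,
        0.00059028]), 'joint_efforts': array([ 8.03134317e-04, -3.85570407e+01, -3.22364473e+01,  7.03196763e-02,
        3.06154846e-02,  4.21276241e-07]), 'tool_pos': array([ 5.74990292e+02, -2.17132919e-02,  2.14618965e+02]), 'eef_rot': array([2.22145577e+00, 2.22136313e+00, 2.30097007e-05]), 'ft_force': array([ 0.75584247,  0.1707657 , -0.14613412]), 'moment': array([-0.01478801, -0.00786283, -0.01264433]), 'grip_force': 0.0, 'gripper_width': 92.04271072772698}
```

View pics/scene.png

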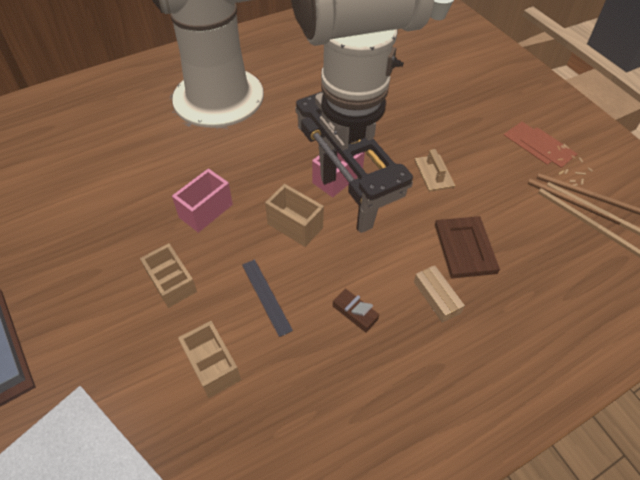

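View pics/side.png

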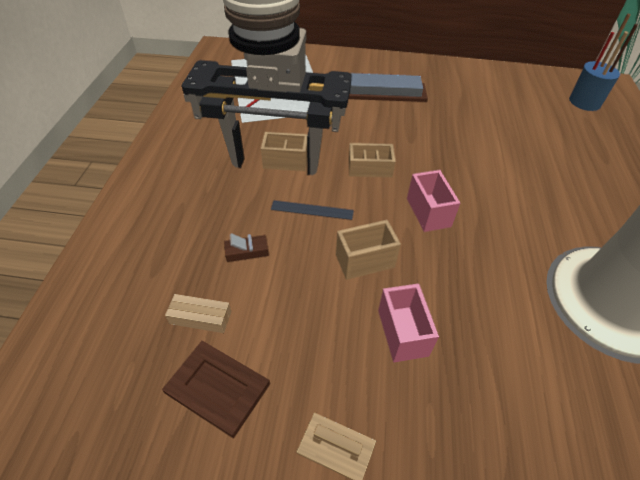

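Natural deep tier is at scene (300,214) / side (364,250). The pink look-alikes are at scene (204,199) and (336,166), side (431,201) and (408,321), so I choose the natural one. The lid is at scene (436,167). The middle tier is at scene (207,362) with 1 divider, the shallow at (168,274) with 2. Next: silhouette fit for poses and a close crop.

```bash
cat >> h.py <<'E'
from scipy.optimize import minimize
def bx(lx,ly,z0,z1): return [[sx*lx/2,sy*ly/2,z] for sx in(-1,1) for sy in(-1,1) for z in(z0,z1)]
PARTS={'deep_mid':[bx(90,56,6,70)+bx(70,36,0,6)],'middle_mid':[bx(90,56,6,58)+bx(70,36,0,6)],'shallow_mid':[bx(90,56,6,48)+bx(70,36,0,6)],
'lid_bar':[bx(90,56,6,14)+bx(70,36,0,6),bx(62,14,34,48),[[x+a,y,z] for x in(25,) for a in(-6,6) for y in(-7,7) for z in(14,48)],[[x+a,y,z] for x in(-25,) for a in(-6,6) for y in(-7,7) for z in(14,48)]],'stand_seat':[bx(122,88,0,16)]}
def sil(p,q,P):
    c,s=np.cos(P[2]),np.sin(P[2]);m=np.zeros((480,640),np.uint8)
    for b in PARTS[q]:
        b=np.array(b,float);X=np.c_[b[:,0]*c-b[:,1]*s+P[0],b[:,0]*s+b[:,1]*c+P[1],b[:,2]]
        h=cv2.convexHull(proj(p,X).astype(np.float32))
        cv2.fillConvexPoly(m,np.round(h*16).astype(np.int32),1,shift=4)
    return m>0
def getmask(p,q,xy):
    zc={'stand_seat':16,'deep_mid':38,'middle_mid':32,'shallow_mid':27,'lid_bar':20}[q]
    u=proj(p,[[xy[0],xy[1],zc]])[0];best=None
    for d in robot.masks_of(p,q):
        r=d['rect'];e=np.hypot((r[0]+r[2])/2-u[0],(r[1]+r[3])/2-u[1])
        if e<35 and (best is None or e<best[0]): best=(e,d['region'],d['conf'])
    return best
def fit(views,q,xy):
    def cost(P):
        t=0
        for p,m in views:
            s=sil(p,q,P);t+=1-(s&m).sum()/max(1,(s|m).sum())
        return t/len(views)
    best=min(((cost([*xy,a]),a) for a in np.arange(0,np.pi,np.pi/18)))
    P0=np.array([*xy,best[1]])
    for _ in range(2):
        r=minimize(cost,P0,method='Nelder-Mead',options=dict(initial_simplex=P0+np.array([[0,0,0],[12,0,0.],[0,12,0],[0,0,.15]]),xatol=.1,fatol=1e-4,maxiter=200));P0=r.x
    return P0,r.fun
E
python3 - <<'E'
from h import *
xy=dict(stand_seat=(626,239),deep_mid=(436,-8),middle_mid=(621,-257),shallow_mid=(438,-259),lid_bar=(450,293))
S=[shot('scene'),shot('side')]
for q in xy:
    v=[]
    for p in S:
        g=getmask(p,q,xy[q])
        if g: v.append((p,g[1]));print(q,g[2],g[1].sum())
    for k in ([v]+([[a] for a in v] if len(v)>1 else [])):
        P,c=fit(k,q,xy[q]);print(q,np.round(P[:2],1),round(np.degrees(P[2]),1),round(c,3))
a=S[0]['img'][150:400,130:510]
cv2.imwrite('pics/crop.png',cv2.resize(a,None,fx=2,fy=2,interpolation=cv2.INTER_CUBIC)[:,:,::-1])
T=robot.observe();w=shot('wrist')
Rt=R.from_rotvec(T['eef_rot']).as_matrix();C=np.array(w['cam_to_world'])
print(np.round(Rt.T@(C[:3,3]-T['tool_pos']),1),np.round(Rt.T@C[:3,:3],2).tolist(),np.round(w['camera_matrix'],1).tolist())
E
```

```text
stand_seat 0.81 2905
stand_seat 0.91 5591
stand_seat [625.1 241.5] 158.4 0.039
stand_seat [623.9 241.7] 157.5 0.041
stand_seat [626.2 241.3] 157.6 0.026
deep_mid 0.75 2392
deep_mid 0.69 2844
deep_mid [432.9 -15.2] 26.4 0.044
deep_mid [432.2 -15.8] 23.7 0.033
deep_mid [433.  -15.2] 27.7 0.036
middle_mid 0.91 2679
middle_mid 0.89 1631
middle_mid [ 618.1 -256.4] 3.1 0.048
middle_mid [ 618.4 -256.1] 3.3 0.022
middle_mid [ 620.1 -256.9] 8.2 0.05
shallow_mid 0.93 1965
shallow_mid 0.56 1449
shallow_mid [ 439.1 -262.6] 6.0 0.062
shallow_mid [ 437.8 -262.4] 6.1 0.042
shallow_mid [ 441.6 -260.8] 5.5 0.081
lid_bar 0.73 946
lid_bar 0.96 3158
lid_bar [448.4 298.4] 162.2 0.092
lid_bar [444.9 298.4] 161.0 0.14
lid_bar [448.2 298.8] 162.4 0.035
[  71.3   -0.2 -170.5] [[-0.0, 0.97, 0.25], [1.0, 0.0, -0.0], [-0.0, 0.25, -0.97]] [[338.0, 0.0, 318.8], [0.0, 338.0, 239.8], [0.0, 0.0, 1.0]]
```

View pics/crop.png

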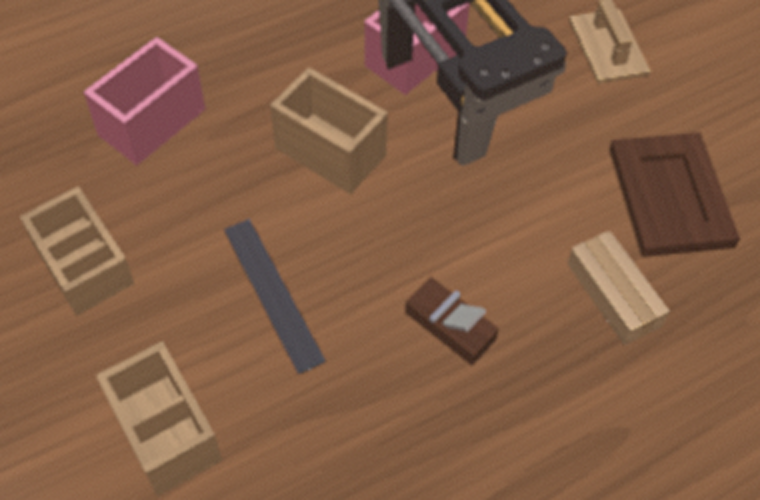

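The crop confirms an undivided natural deep tier at about (330,130) in the crop, pink boxes at (145,100) and (415,40), one divider at (158,415) and two at (78,245).

```bash
python3 -m handwheel '[{"delta_pos":[0,0,0],"roll":0.0589},{"delta_pos":[0,0,0],"roll":0.0589},{"delta_pos":[0,0,0],"roll":0.0589},{"delta_pos":[0,0,0],"roll":0.0589},{"delta_pos":[0,0,0],"roll":0.0589},{"delta_pos":[0,0,0],"roll":0.0589},{"delta_pos":[-0.558,-0.208,0.354],"roll":0},{"delta_pos":[-0.558,-0.208,0.354],"roll":0},{"delta_pos":[-0.558,-0.208,0.354],"roll":0},{"delta_pos":[-0.558,-0.208,0.354],"roll":0},{"delta_pos":[0,0,0],"roll":0},{"delta_pos":[0,0,0],"roll":0}]' 1 25
cat >> h.py <<'E'
def yang():
    r=R.from_rotvec(robot.observe()['eef_rot']).as_matrix();return np.degrees(np.arctan2(r[1,1],r[0,1]))
def go(xyz,ya):
    s=robot.observe();r=R.from_rotvec(s['eef_rot']).as_matrix()
    dr=(yang()-ya+180)%360-180
    a=np.radians(ya);d=np.array(xyz)-s['tool_pos']
    X=np.array([-np.sin(a),np.cos(a)]);Y=np.array([np.cos(a),np.sin(a)])
    print('t',round(s['clock'],2),'tcp',np.round(s['tool_pos'],1),'ya',round(yang(),1),'roll units',round(dr/180,4),'delta AFTER roll',np.round([d[:2]@X/60,d[:2]@Y/60,-d[2]/60],3),'delta NOW axes',np.round(r.T@d/60,3))
E
python3 - <<'E'
from h import *
p=shot('wrist','w1.png')
g=getmask(p,'deep_mid',(433,-15))
print(g and (g[2],g[1].sum()))
if g: P,c=fit([(p,g[1])],'deep_mid',(433,-15));print(P,np.degrees(P[2]),c)
go((433,-15,45),-63.6)
E
```

```text
clock: 3.05
tool_pos: [434.3, -15.2, 130.8]
eef_rot: [3.057, 0.716, 0.004]
ft_force: [0.0, -0.5, 0.8]
gripper_width: 91.9
grip_force: 0.0
(0.72, np.int64(10015))
[ 4.32031500e+02 -1.47555386e+01  4.31182862e-01] 24.70495819437929 0.018156835803317284
t 3.15 tcp [434.8 -15.2 131.2] ya -63.6 roll units 0.0 delta AFTER roll [-0.026 -0.017  1.436] delta NOW axes [-0.029 -0.021  1.436]
```

View pics/w1.png

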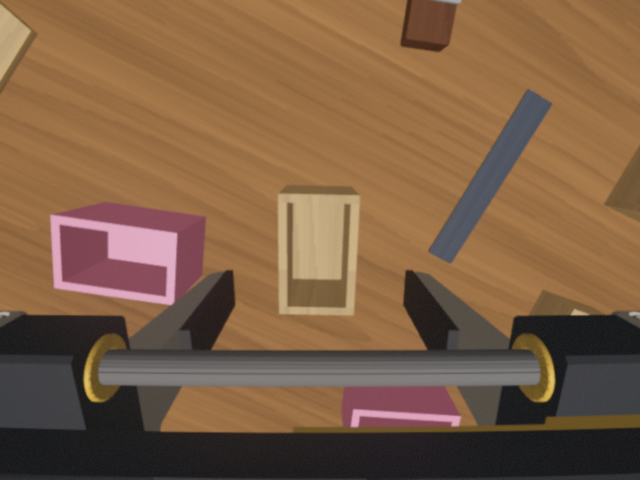

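```bash
python3 -m handwheel '[{"delta_pos":[-0.03,-0.02,0.2],"roll":0.007},{"delta_pos":[0,0,0.45],"roll":0},{"delta_pos":[0,0,0.5],"roll":0},{"delta_pos":[0,0,0.4],"roll":0},{"delta_pos":[0,0,0.03],"roll":0},{"delta_pos":[0,0,0],"roll":0},{"delta_pos":[0,0,0],"roll":0}]' 0.84 25
python3 -m handwheel '[{"delta_pos":[0,0,0],"roll":0},{"delta_pos":[0,0,0],"roll":0},{"delta_pos":[0,0,0],"roll":0},{"delta_pos":[0,0,0],"roll":0},{"delta_pos":[0,0,0],"roll":0},{"delta_pos":[0,0,0],"roll":0},{"delta_pos":[0,0,0],"roll":0},{"delta_pos":[0,0,0],"roll":0}]' 0 20
```

```text
clock: 4.03
tool_pos: [431.8, -14.9, 35.9]
eef_rot: [3.065, 0.683, 0.003]
ft_force: [0.0, 0.5, -1.0]
gripper_width: 77.4
grip_force: 0.0
clock: 5.03
tool_pos: [431.0, -14.7, 35.2]
eef_rot: [3.066, 0.683, 0.001]
ft_force: [-0.6, -0.2, 5.2]
gripper_width: 56.5
grip_force: 20.0
```

```bash
python3 -m handwheel '[{"delta_pos":[0,0,-0.5],"roll":0},{"delta_pos":[0,0,-0.8],"roll":0},{"delta_pos":[0,0,-0.8],"roll":0.05},{"delta_pos":[0,0,0],"roll":0.054},{"delta_pos":[0,0,0],"roll":0.054},{"delta_pos":[0,0,0],"roll":0.054},{"delta_pos":[0,0,0],"roll":0.047}]'
python3 - <<'E'
from h import *
go((545,273,140),-111.8)
E
```

```text
clock: 5.9
tool_pos: [429.7, -14.2, 159.6]
eef_rot: [-3.085, 0.594, 0.004]
ft_force: [0.2, -0.4, -2.6]
gripper_width: 55.9
grip_force: 19.9
t 5.9 tcp [429.7 -14.2 159.6] ya -111.8 roll units 0.0001 delta AFTER roll [ 0.006 -5.158  0.327] delta NOW axes [ 0.008 -5.158  0.326]
```

```bash
python3 -m handwheel '[{"delta_pos":[0,-0.5,0],"roll":0},{"delta_pos":[0,-0.7,0],"roll":0},{"delta_pos":[0,-0.7,0],"roll":0},{"delta_pos":[0,-0.7,0.1],"roll":0},{"delta_pos":[0,-0.7,0.1],"roll":0},{"delta_pos":[0,-0.7,0.1],"roll":0},{"delta_pos":[0,-0.7,0],"roll":0},{"delta_pos":[0,-0.46,0],"roll":0},{"delta_pos":[0,0,0],"roll":0},{"delta_pos":[0,0,0],"roll":0}]'
python3 - <<'E'
from h import *
p=shot('wrist','w2.png')
g=getmask(p,'stand_seat',(625,241.5));print(g and (g[2],g[1].sum()))
if g: P,c=fit([(p,g[1])],'stand_seat',(625,241.5));print(P,np.degrees(P[2]),c)
for d in robot.landmark_of(p,'stand_seat')[:1]: print(d['conf'],atz(p,d['uv'],16))
go((625,241.5,100),-111.8)
E
```

```text
clock: 7.15
tool_pos: [543.2, 272.8, 141.8]
eef_rot: [3.085, -0.586, -0.003]
ft_force: [0.3, -0.2, -2.4]
gripper_width: 55.8
grip_force: 20.0
(0.93, np.int64(15356))
[624.86127701 240.71813164   2.7475782 ] 157.42463472183735 0.058324626636346855
0.58 [627.52464727 239.78740177  16.        ]
t 7.3 tcp [543.8 272.6 142.6] ya -111.6 roll units 0.0014 delta AFTER roll [ 1.449 -0.022  0.71 ] delta NOW axes [ 1.45  -0.016  0.709]
```

View pics/w2.png

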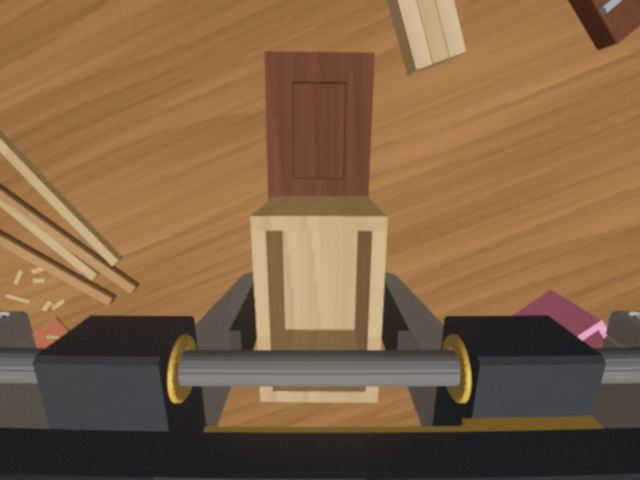

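```bash
cat > m.py <<'E'
from h import *
E
python3 - <<'E'
from h import *
p=shot('wrist')
c=np.array([atz(p,u,16) for u in[(293,82),(345,82),(346,178),(292,177)]]);print(np.round(c,1).tolist(),c.mean(0))
print('long',np.linalg.norm(c[0]-c[3]),np.linalg.norm(c[1]-c[2]),'yaw',[np.degrees(np.arctan2(*(a-b)[[1,0]])) for a,b in((c[0],c[3]),(c[1],c[2]))])
z=robot.observe()['tool_pos'][2]+34.8
c=np.array([atz(p,u,z) for u in[(252,217),(386,217),(378,402),(261,402)]]);print(np.round(c,1).tolist(),c.mean(0)-robot.observe()['tool_pos'])
print('yaw',[np.degrees(np.arctan2(*(a-b)[[1,0]])) for a,b in((c[0],c[3]),(c[1],c[2]))], np.linalg.norm(c[0]-c[3]),np.linalg.norm(c[1]-c[0]))
E
```

```text
[[668.6, 245.6, 16.0], [653.0, 206.2, 16.0], [580.2, 232.5, 16.0], [598.3, 275.8, 16.0]] [625.01232925 240.03522596  16.        ]
long 76.50488307577592 77.37447896468183 yaw [np.float64(-23.25342126274808), np.float64(-19.883493273565417)]
[[595.8, 281.2, 177.6], [575.7, 230.4, 177.6], [491.9, 262.6, 177.6], [512.5, 314.6, 177.6]] [ 0.08194711 -0.48144264 34.8       ]
yaw [np.float64(-21.83168578258039), np.float64(-20.99165325527733)] 89.76377894862958 54.61848671089517
```

```bash
python3 -c "
from h import *
go((625,240.6,75),-111.7)"
python3 -m handwheel '[{"delta_pos":[0.35,0,0],"roll":0},{"delta_pos":[0.5,0,0.2],"roll":0},{"delta_pos":[0.4,0,0.3],"roll":0},{"delta_pos":[0.2,0,0.3],"roll":0},{"delta_pos":[0,0,0.3],"roll":0},{"delta_pos":[0,0,0],"roll":0},{"delta_pos":[0,0,0],"roll":0},{"delta_pos":[0,0,0],"roll":0}]'
python3 -c "
from h import *
go((625,240.6,46),-111.7)"
```

```text
t 7.35 tcp [543.9 272.7 142.8] ya -111.6 roll units 0.0008 delta AFTER roll [ 1.453 -0.003  1.13 ] delta NOW axes [1.454 0.    1.129]
clock: 8.35
tool_pos: [625.5, 242.1, 78.2]
eef_rot: [-3.086, 0.585, -0.003]
ft_force: [-0.1, -1.0, -1.1]
gripper_width: 56.0
grip_force: 20.0
t 8.35 tcp [625.5 242.1  78.2] ya -111.5 roll units 0.0013 delta AFTER roll [0.001 0.026 0.536] delta NOW axes [0.    0.027 0.536]
```

```bash
python3 -m handwheel '[{"delta_pos":[0,0.025,0.15],"roll":0.001},{"delta_pos":[0,0,0.15],"roll":0},{"delta_pos":[0,0,0.12],"roll":0},{"delta_pos":[0,0,0.06],"roll":0},{"delta_pos":[0,0,0.03],"roll":0},{"delta_pos":[0,0,0.02],"roll":0},{"delta_pos":[0,0,0.02],"roll":0},{"delta_pos":[0,0,0],"roll":0},{"delta_pos":[0,0,0],"roll":0}]'
```

```text
clock: 9.48
tool_pos: [624.9, 240.2, 45.3]
eef_rot: [3.086, -0.59, 0.001]
ft_force: [-3.9, -1.5, 6.0]
gripper_width: 56.1
grip_force: 20.0
```

```bash
python3 -m handwheel '[{"delta_pos":[0,0,0],"roll":0},{"delta_pos":[0,0,0],"roll":0},{"delta_pos":[0,0,0],"roll":0},{"delta_pos":[0,0,0],"roll":0},{"delta_pos":[0,0,-0.3],"roll":0},{"delta_pos":[0,0,-0.7],"roll":0},{"delta_pos":[0,0,-0.7],"roll":0},{"delta_pos":[0,0,-0.4],"roll":-0.04},{"delta_pos":[0,0,0],"roll":-0.05},{"delta_pos":[0,0,0],"roll":-0.05},{"delta_pos":[0,0,0],"roll":0}]' 0.9
python3 - <<'E'
from h import *
S=[shot('scene'),shot('side')]
PARTS['on']=[bx(90,56,16,80)]
p=shot('wrist','w3.png')
go((620,-257,130),-86)
E
```

```text
clock: 10.85
tool_pos: [624.9, 240.4, 171.3]
eef_rot: [-3.14, -0.094, -0.003]
ft_force: [0.6, -0.5, -0.4]
gripper_width: 82.5
grip_force: 0.0
t 11.0 tcp [624.7 240.3 170.4] ya -86.6 roll units -0.0034 delta AFTER roll [-0.656  8.263  0.674] delta NOW axes [-0.569  8.269  0.672]
```

View pics/w3.png

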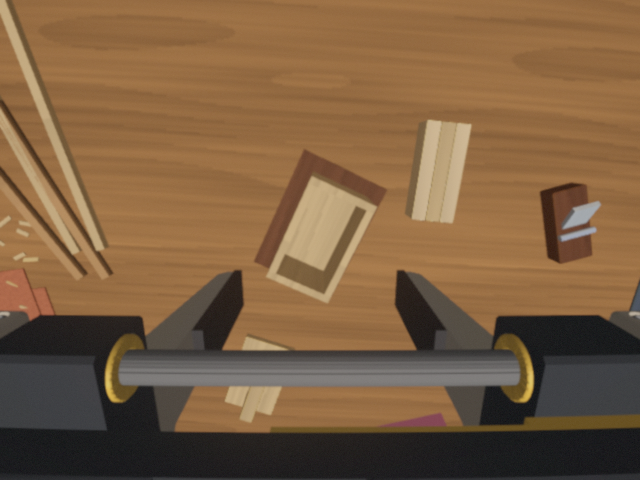

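Deep tier at about (322,238) sits centred on the stand. On to the middle tier.

```bash
python3 -m handwheel '[{"delta_pos":[0,0.4,0],"roll":0},{"delta_pos":[-0.05,0.75,0],"roll":-0.003},{"delta_pos":[-0.05,0.8,0],"roll":0},{"delta_pos":[-0.05,0.8,0],"roll":0},{"delta_pos":[-0.05,0.8,0],"roll":0},{"delta_pos":[-0.05,0.8,0],"roll":0},{"delta_pos":[-0.05,0.8,0],"roll":0},{"delta_pos":[-0.05,0.8,0.1],"roll":0},{"delta_pos":[-0.05,0.8,0.1],"roll":0},{"delta_pos":[-0.05,0.7,0.1],"roll":0},{"delta_pos":[-0.05,0.5,0.2],"roll":0},{"delta_pos":[-0.1,0.3,0.2],"roll":0},{"delta_pos":[0,0,0],"roll":0},{"delta_pos":[0,0,0],"roll":0}]' 0.9 20
python3 - <<'E'
from h import *
p=shot('wrist')
g=getmask(p,'middle_mid',(619,-256.5));print(g and (g[2],g[1].sum()))
if g:
    P,c=fit([(p,g[1])],'middle_mid',(619,-256.5));print(P,np.degrees(P[2]),c)
    ya=np.degrees(P[2])-90
    if ya>0: ya-=180
    go((P[0],P[1],27),ya)
E
```

```text
clock: 12.75
tool_pos: [623.1, -255.3, 128.2]
eef_rot: [-3.139, -0.112, -0.0]
ft_force: [0.8, -0.8, -0.1]
gripper_width: 82.5
grip_force: 0.0
(0.93, np.int64(9263))
[ 6.17919072e+02 -2.56973632e+02  6.19717589e-02] 3.5507202345573012 0.017312798725438117
t 12.85 tcp [ 623.6 -255.   128.6] ya -85.9 roll units 0.0033 delta AFTER roll [-0.097  0.026  1.694] delta NOW axes [-0.098  0.025  1.693]
```

```bash
python3 -m handwheel '[{"delta_pos":[-0.09,0.025,0.2],"roll":0.003},{"delta_pos":[0,0,0.5],"roll":0},{"delta_pos":[0,0,0.55],"roll":0},{"delta_pos":[0,0,0.4],"roll":0},{"delta_pos":[0,0,0.04],"roll":0},{"delta_pos":[0,0,0],"roll":0},{"delta_pos":[0,0,0],"roll":0}]'
python3 -m handwheel '[{"delta_pos":[0,0,0],"roll":0},{"delta_pos":[0,0,0],"roll":0},{"delta_pos":[0,0,0],"roll":0},{"delta_pos":[0,0,0],"roll":0},{"delta_pos":[0,0,0],"roll":0},{"delta_pos":[0,0,0],"roll":0},{"delta_pos":[0,0,0],"roll":0},{"delta_pos":[0,0,0],"roll":0}]' 0 20
python3 -c "
from h import *
go((542,272.5,200),-111.7)"
```

```text
clock: 13.72
tool_pos: [618.8, -258.5, 28.1]
eef_rot: [3.138, 0.097, 0.004]
ft_force: [-0.2, -0.5, 1.1]
gripper_width: 82.7
grip_force: 0.0
clock: 14.72
tool_pos: [617.9, -257.9, 26.7]
eef_rot: [3.14, 0.097, 0.0]
ft_force: [-0.5, 1.3, 3.5]
gripper_width: 55.9
grip_force: 20.0
t 14.72 tcp [ 617.9 -257.9   26.7] ya -86.5 roll units 0.1402 delta AFTER roll [-4.444 -7.746 -2.889] delta NOW axes [-0.718 -8.901 -2.889]
```

```bash
python3 -m handwheel '[{"delta_pos":[0,0,-0.4],"roll":0},{"delta_pos":[0,0,-0.8],"roll":0},{"delta_pos":[0,0,-0.8],"roll":0},{"delta_pos":[0,-0.3,-0.6],"roll":0},{"delta_pos":[-0.06,-0.7,-0.3],"roll":0},{"delta_pos":[-0.06,-0.8,0],"roll":0},{"delta_pos":[-0.06,-0.8,0],"roll":0},{"delta_pos":[-0.06,-0.8,0],"roll":0},{"delta_pos":[-0.06,-0.8,0],"roll":0},{"delta_pos":[-0.06,-0.8,0],"roll":0},{"delta_pos":[-0.06,-0.8,0],"roll":0},{"delta_pos":[-0.06,-0.8,0],"roll":0},{"delta_pos":[-0.06,-0.8,0],"roll":0},{"delta_pos":[-0.06,-0.8,0],"roll":0},{"delta_pos":[-0.18,-0.7,0],"roll":0},{"delta_pos":[0,0,0],"roll":0.047},{"delta_pos":[0,0,0],"roll":0.047},{"delta_pos":[0,0,0],"roll":0.046},{"delta_pos":[0,0,0],"roll":0},{"delta_pos":[0,0,0],"roll":0}]'
python3 - <<'E'
from h import *
p=shot('wrist','w4.png')
go((625,240.5,135),-111.7)
for x,y,z,yaw,L,W in((624.9,240.3,80,-21.7,90,56),):
    c,s=np.cos(np.radians(yaw)),np.sin(np.radians(yaw))
    print(np.round(proj(p,[[x+a*c-b*s,y+a*s+b*c,z] for a,b in((45,28),(45,-28),(-45,-28),(-45,28))])).tolist())
s=robot.observe()['tool_pos'];a=np.radians(yang()+90);c,s_=np.cos(a),np.sin(a)
print('held',np.round(proj(p,[[s[0]+a*c-b*s_,s[1]+a*s_+b*c,s[2]+31.3] for a,b in((45,28),(45,-28),(-45,-28),(-45,28))])).tolist())
E
```

```text
clock: 17.23
tool_pos: [538.0, 272.0, 200.0]
eef_rot: [3.086, -0.587, -0.001]
ft_force: [0.4, -0.4, -2.6]
gripper_width: 55.9
grip_force: 20.0
t 17.27 tcp [538.1 272.  200.1] ya -111.6 roll units 0.0007 delta AFTER roll [ 1.539 -0.047  1.085] delta NOW axes [ 1.54  -0.044  1.085]
[[280.0, 65.0], [351.0, 65.0], [349.0, 180.0], [283.0, 180.0]]
held [[252.0, 216.0], [386.0, 216.0], [376.0, 397.0], [261.0, 398.0]]
```

View pics/w4.png

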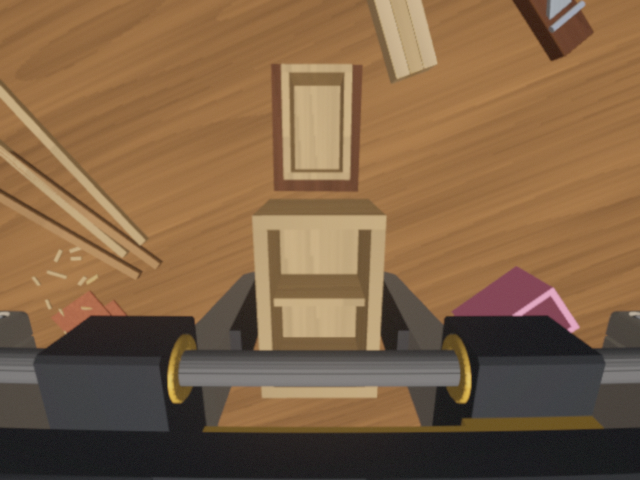

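Deep rim at (281–354, 64–180) and held tier at (254–386, 215–397), both matching the predictions to about 2 px.

```bash
python3 -m handwheel '[{"delta_pos":[0.35,-0.03,0],"roll":0},{"delta_pos":[0.5,0,0.15],"roll":0},{"delta_pos":[0.45,0,0.3],"roll":0},{"delta_pos":[0.24,0,0.35],"roll":0},{"delta_pos":[0,0,0.28],"roll":0},{"delta_pos":[0,0,0],"roll":0},{"delta_pos":[0,0,0],"roll":0},{"delta_pos":[0,0,0],"roll":0}]'
python3 -c "
from h import *
go((625,240.1,101),-111.7)"
```

```text
clock: 18.27
tool_pos: [625.1, 240.2, 137.1]
eef_rot: [-3.085, 0.589, -0.003]
ft_force: [1.2, 0.4, -1.5]
gripper_width: 55.9
grip_force: 20.0
t 18.27 tcp [625.1 240.2 137.1] ya -111.6 roll units 0.0004 delta AFTER roll [-0.001  0.003  0.602] delta NOW axes [-0.002  0.003  0.602]
```

```bash
python3 -m handwheel '[{"delta_pos":[0,0,0.15],"roll":0},{"delta_pos":[0,0,0.18],"roll":0},{"delta_pos":[0,0,0.13],"roll":0},{"delta_pos":[0,0,0.06],"roll":0},{"delta_pos":[0,0,0.04],"roll":0},{"delta_pos":[0,0,0.03],"roll":0},{"delta_pos":[0,0,0.02],"roll":0},{"delta_pos":[0,0,0],"roll":0},{"delta_pos":[0,0,0],"roll":0}]'
```

```text
clock: 19.4
tool_pos: [625.0, 239.7, 100.7]
eef_rot: [3.086, -0.59, 0.001]
ft_force: [-3.7, -0.9, 4.8]
gripper_width: 56.1
grip_force: 20.0
```

```bash
python3 -m handwheel '[{"delta_pos":[0,0,0],"roll":0},{"delta_pos":[0,0,0],"roll":0},{"delta_pos":[0,0,0],"roll":0},{"delta_pos":[0,0,0],"roll":0},{"delta_pos":[0,0,-0.3],"roll":0},{"delta_pos":[0,0,-0.7],"roll":0},{"delta_pos":[0,0,-0.7],"roll":0},{"delta_pos":[0,0,-0.4],"roll":-0.05},{"delta_pos":[0,0,0],"roll":-0.05},{"delta_pos":[0,0,0],"roll":-0.054},{"delta_pos":[0,0,0],"roll":0}]' 0.9
python3 - <<'E'
from h import *
p=shot('wrist','w5.png')
go((438.5,-262,120),-84)
E
```

```text
clock: 20.78
tool_pos: [625.0, 239.8, 226.5]
eef_rot: [-3.137, -0.163, -0.003]
ft_force: [-0.7, -1.1, 0.6]
gripper_width: 82.7
grip_force: 0.0
t 20.82 tcp [625.  239.8 226.2] ya -84.1 roll units -0.0008 delta AFTER roll [-3.966  7.992  1.77 ] delta NOW axes [-3.949  8.002  1.764]
```

View pics/w5.png

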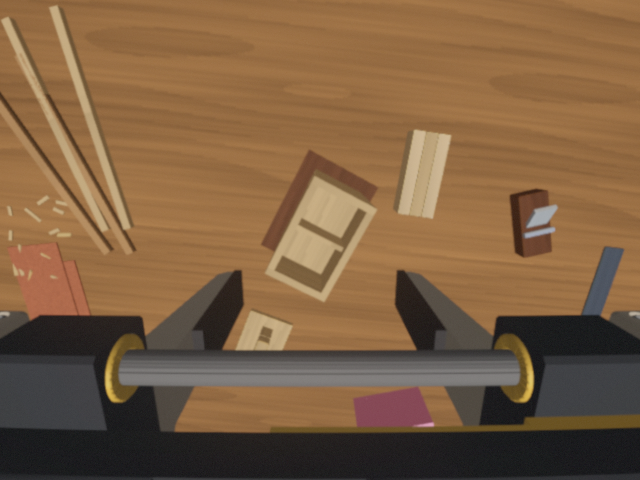

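Middle tier seated at about (322,240). Now the shallow tier.

```bash
python3 -m handwheel '[{"delta_pos":[-0.2,0.4,0],"roll":0},{"delta_pos":[-0.35,0.7,0],"roll":0},{"delta_pos":[-0.35,0.7,0],"roll":0},{"delta_pos":[-0.35,0.7,0],"roll":0},{"delta_pos":[-0.35,0.7,0],"roll":0},{"delta_pos":[-0.35,0.7,0],"roll":0},{"delta_pos":[-0.35,0.7,0.1],"roll":0},{"delta_pos":[-0.35,0.7,0.2],"roll":0},{"delta_pos":[-0.35,0.7,0.2],"roll":0},{"delta_pos":[-0.35,0.7,0.3],"roll":0},{"delta_pos":[-0.3,0.7,0.4],"roll":0},{"delta_pos":[-0.3,0.6,0.4],"roll":0},{"delta_pos":[0,0,0.15],"roll":0},{"delta_pos":[0,0,0],"roll":0},{"delta_pos":[0,0,0],"roll":0}]' 0.9 20
python3 - <<'E'
from h import *
p=shot('wrist')
g=getmask(p,'shallow_mid',(439,-262));print(g and (g[2],g[1].sum()))
if g:
    P,c=fit([(p,g[1])],'shallow_mid',(439,-262));print(P,np.degrees(P[2]),c)
    ya=np.degrees(P[2])-90
    if ya>0: ya-=180
    go((P[0],P[1],19),ya)
E
```

```text
clock: 22.7
tool_pos: [440.5, -262.0, 121.1]
eef_rot: [3.136, 0.167, 0.002]
ft_force: [-0.4, -0.4, 0.2]
gripper_width: 82.8
grip_force: 0.0
(0.65, np.int64(8993))
[ 4.38868468e+02 -2.63130908e+02  1.11486388e-01] 6.387699522613279 0.017497812773403343
t 22.8 tcp [ 440.5 -262.2  121.1] ya -83.9 roll units -0.0015 delta AFTER roll [-0.03   0.013  1.701] delta NOW axes [-0.032  0.011  1.701]
```

```bash
python3 -m handwheel '[{"delta_pos":[-0.03,0.012,0.2],"roll":-0.001},{"delta_pos":[0,0,0.5],"roll":0},{"delta_pos":[0,0,0.55],"roll":0},{"delta_pos":[0,0,0.4],"roll":0},{"delta_pos":[0,0,0.05],"roll":0},{"delta_pos":[0,0,0],"roll":0},{"delta_pos":[0,0,0],"roll":0}]'
python3 -m handwheel '[{"delta_pos":[0,0,0],"roll":0},{"delta_pos":[0,0,0],"roll":0},{"delta_pos":[0,0,0],"roll":0},{"delta_pos":[0,0,0],"roll":0},{"delta_pos":[0,0,0],"roll":0},{"delta_pos":[0,0,0],"roll":0},{"delta_pos":[0,0,0],"roll":0},{"delta_pos":[0,0,0],"roll":0}]' 0 20
python3 -c "
from h import *
go((538,272.5,240),-111.7)"
```

```text
clock: 23.68
tool_pos: [438.8, -264.2, 19.3]
eef_rot: [3.135, 0.171, 0.003]
ft_force: [-0.3, 0.0, -0.1]
gripper_width: 82.5
grip_force: 0.0
clock: 24.68
tool_pos: [438.1, -263.6, 18.2]
eef_rot: [3.137, 0.171, 0.0]
ft_force: [-0.4, 0.7, 4.2]
gripper_width: 56.1
grip_force: 19.9
t 24.68 tcp [ 438.1 -263.6   18.2] ya -83.8 roll units 0.1551 delta AFTER roll [-1.756 -8.917 -3.696] delta NOW axes [ 2.626 -8.701 -3.697]
```

```bash
python3 -m handwheel '[{"delta_pos":[0,0,-0.4],"roll":0},{"delta_pos":[0,0,-0.8],"roll":0},{"delta_pos":[0,0,-0.8],"roll":0},{"delta_pos":[0.1,-0.3,-0.7],"roll":0},{"delta_pos":[0.2,-0.6,-0.6],"roll":0},{"delta_pos":[0.23,-0.75,-0.4],"roll":0},{"delta_pos":[0.23,-0.75,0],"roll":0},{"delta_pos":[0.23,-0.75,0],"roll":0},{"delta_pos":[0.23,-0.75,0],"roll":0},{"delta_pos":[0.23,-0.75,0],"roll":0},{"delta_pos":[0.23,-0.75,0],"roll":0},{"delta_pos":[0.23,-0.75,0],"roll":0},{"delta_pos":[0.23,-0.75,0],"roll":0},{"delta_pos":[0.23,-0.75,0],"roll":0},{"delta_pos":[0.23,-0.75,0],"roll":0},{"delta_pos":[0.03,-0.3,0],"roll":0},{"delta_pos":[0,0,0],"roll":0.053},{"delta_pos":[0,0,0],"roll":0.053},{"delta_pos":[0,0,0],"roll":0.049},{"delta_pos":[0,0,0],"roll":0}]'
python3 - <<'E'
from h import *
p=shot('wrist','w6.png')
go((625,240,178),-111.7)
for x,y,z,yaw in((624.9,239.9,132,-21.7),):
    c,s=np.cos(np.radians(yaw)),np.sin(np.radians(yaw))
    print(np.round(proj(p,[[x+a*c-b*s,y+a*s+b*c,z] for a,b in((45,28),(45,-28),(-45,-28),(-45,28))])).tolist())
s=robot.observe()['tool_pos'];a=np.radians(yang()+90);c,s_=np.cos(a),np.sin(a)
print('held',np.round(proj(p,[[s[0]+a*c-b*s_,s[1]+a*s_+b*c,s[2]+29.8] for a,b in((45,28),(45,-28),(-45,-28),(-45,28))])).tolist())
E
```

```text
clock: 27.18
tool_pos: [537.9, 271.8, 239.5]
eef_rot: [3.085, -0.589, -0.001]
ft_force: [-0.0, 0.6, -1.1]
gripper_width: 56.2
grip_force: 19.9
t 27.23 tcp [538.  271.9 239.6] ya -111.5 roll units 0.0009 delta AFTER roll [ 1.544 -0.042  1.027] delta NOW axes [ 1.545 -0.039  1.026]
[[278.0, 60.0], [353.0, 60.0], [350.0, 181.0], [281.0, 181.0]]
held [[252.0, 215.0], [385.0, 215.0], [375.0, 395.0], [262.0, 396.0]]
```

View pics/w6.png

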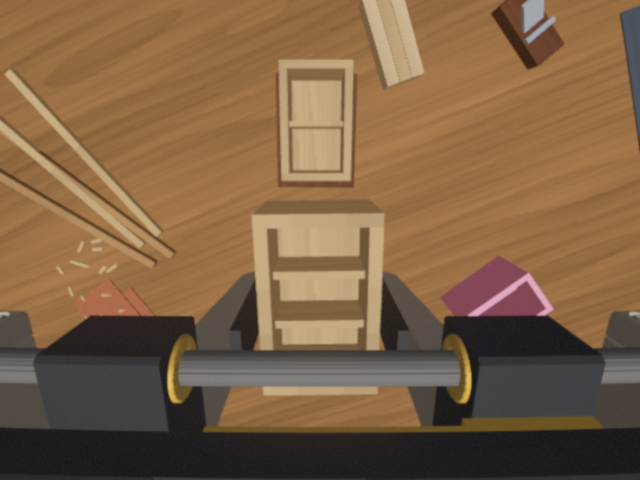

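Middle rim at (279–354, 60–182) and held tier at (254–384, 213–395), both as predicted. Going over and lowering.

```bash
python3 -m handwheel '[{"delta_pos":[0.35,-0.03,0],"roll":0.001},{"delta_pos":[0.5,0,0.15],"roll":0},{"delta_pos":[0.45,0,0.25],"roll":0},{"delta_pos":[0.24,0,0.35],"roll":0},{"delta_pos":[0,0,0.27],"roll":0},{"delta_pos":[0,0,0],"roll":0},{"delta_pos":[0,0,0],"roll":0},{"delta_pos":[0,0,0],"roll":0}]'
python3 -c "
from h import *
go((625,240,144.2),-111.7)"
```

```text
clock: 28.22
tool_pos: [624.9, 240.4, 180.3]
eef_rot: [-3.084, 0.594, -0.003]
ft_force: [-1.4, -0.4, -0.9]
gripper_width: 56.0
grip_force: 19.9
t 28.23 tcp [624.9 240.4 180.3] ya -111.8 roll units -0.0006 delta AFTER roll [0.004 0.005 0.602] delta NOW axes [0.003 0.006 0.602]
```

```bash
python3 -m handwheel '[{"delta_pos":[0,0,0.15],"roll":0},{"delta_pos":[0,0,0.18],"roll":0},{"delta_pos":[0,0,0.13],"roll":0},{"delta_pos":[0,0,0.06],"roll":0},{"delta_pos":[0,0,0.04],"roll":0},{"delta_pos":[0,0,0.03],"roll":0},{"delta_pos":[0,0,0.02],"roll":0},{"delta_pos":[0,0,0],"roll":0},{"delta_pos":[0,0,0],"roll":0}]'
```

```text
clock: 29.35
tool_pos: [624.9, 239.9, 144.4]
eef_rot: [3.085, -0.595, 0.001]
ft_force: [-3.6, -1.1, 7.1]
gripper_width: 55.7
grip_force: 19.9
```

```bash
python3 -m handwheel '[{"delta_pos":[0,0,0],"roll":0},{"delta_pos":[0,0,0],"roll":0},{"delta_pos":[0,0,0],"roll":0},{"delta_pos":[0,0,0],"roll":0},{"delta_pos":[0,0,-0.3],"roll":0},{"delta_pos":[0,0,-0.6],"roll":0},{"delta_pos":[0,0,-0.6],"roll":0},{"delta_pos":[0,0,-0.2],"roll":-0.022},{"delta_pos":[0,0,0],"roll":0}]' 0.9
python3 - <<'E'
from h import *
go((448,298.5,120),-107.7)
E
```

```text
clock: 30.48
tool_pos: [625.7, 240.1, 247.2]
eef_rot: [-3.102, 0.489, -0.007]
ft_force: [-0.8, -0.1, -0.3]
gripper_width: 82.8
grip_force: 0.0
t 30.48 tcp [625.7 240.1 247.2] ya -107.9 roll units -0.0013 delta AFTER roll [-3.117 -0.026  2.12 ] delta NOW axes [-3.126 -0.009  2.108]
```

```bash
python3 -m handwheel '[{"delta_pos":[-0.4,0,0],"roll":0},{"delta_pos":[-0.7,0,0],"roll":0},{"delta_pos":[-0.7,0,0.2],"roll":0},{"delta_pos":[-0.7,0,0.6],"roll":0},{"delta_pos":[-0.4,0,0.6],"roll":0},{"delta_pos":[-0.2,-0.01,0.5],"roll":0},{"delta_pos":[0,0,0.2],"roll":0},{"delta_pos":[0,0,0],"roll":0},{"delta_pos":[0,0,0],"roll":0}]' 0.6 20
python3 - <<'E'
from h import *
p=shot('wrist','w7.png')
g=getmask(p,'lid_bar',(448,298.5));print(g and (g[2],g[1].sum()))
if g:
    P,c=fit([(p,g[1])],'lid_bar',(448,298.5));print(P,np.degrees(P[2]),c)
    go((P[0],P[1],24),np.degrees(P[2])-270)
for d in robot.landmark_of(p,'lid_bar')[:1]: print(d['conf'],atz(p,d['uv'],41))
E
```

```text
clock: 31.6
tool_pos: [449.4, 297.7, 119.7]
eef_rot: [-3.102, 0.49, -0.003]
ft_force: [-0.1, 0.1, -0.6]
gripper_width: 55.1
grip_force: 0.0
(0.64, np.int64(6898))
[447.22221132 297.98478322   2.85390301] 163.51659735486123 0.01892968972388276
t 31.7 tcp [449.2 297.8 119.7] ya -107.9 roll units -0.0081 delta AFTER roll [-0.033  0.006  1.594] delta NOW axes [-0.036  0.009  1.594]
0.89 [446.5413018  296.64733812  41.        ]
```

View pics/w7.png

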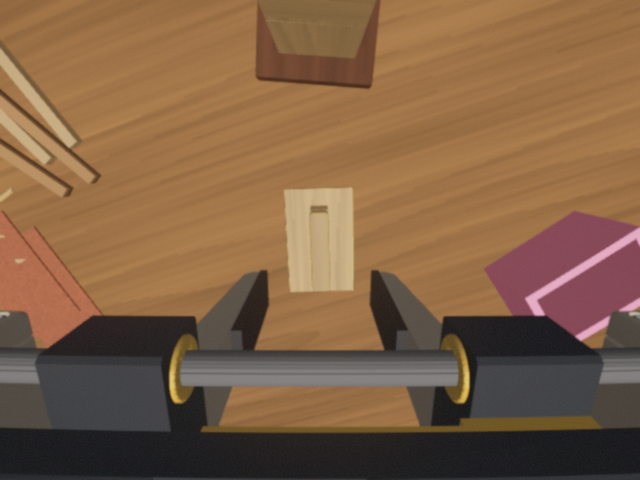

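Lid at (320,240), bar along the tool's x, centred between the fingers.

```bash
python3 -m handwheel '[{"delta_pos":[-0.03,0.005,0.2],"roll":-0.007},{"delta_pos":[0,0,0.5],"roll":0},{"delta_pos":[0,0,0.5],"roll":0},{"delta_pos":[0,0,0.34],"roll":0},{"delta_pos":[0,0,0.04],"roll":0},{"delta_pos":[0,0,0],"roll":0},{"delta_pos":[0,0,0],"roll":0}]'
python3 -m handwheel '[{"delta_pos":[0,0,0],"roll":0},{"delta_pos":[0,0,0],"roll":0},{"delta_pos":[0,0,0],"roll":0},{"delta_pos":[0,0,0],"roll":0},{"delta_pos":[0,0,0],"roll":0},{"delta_pos":[0,0,0],"roll":0},{"delta_pos":[0,0,0],"roll":0},{"delta_pos":[0,0,0],"roll":0},{"delta_pos":[0,0,0],"roll":0},{"delta_pos":[0,0,0],"roll":0}]' 0 20
python3 -c "
from h import *
go((534,275,270),-111.7)"
```

```text
clock: 32.62
tool_pos: [446.9, 298.2, 24.5]
eef_rot: [-3.108, 0.454, -0.003]
ft_force: [-1.5, -0.0, 0.3]
gripper_width: 55.2
grip_force: 0.0
clock: 33.88
tool_pos: [446.0, 297.9, 23.4]
eef_rot: [-3.109, 0.454, 0.0]
ft_force: [1.0, 0.1, 0.0]
gripper_width: 13.9
grip_force: 20.0
t 33.88 tcp [446.  297.9  23.4] ya -106.6 roll units 0.0282 delta AFTER roll [ 1.504 -0.188 -4.11 ] delta NOW axes [ 1.514 -0.055 -4.11 ]
```

```bash
python3 -m handwheel '[{"delta_pos":[0,0,-0.4],"roll":0},{"delta_pos":[0,0,-0.8],"roll":0},{"delta_pos":[0,0,-0.8],"roll":0},{"delta_pos":[0,0,-0.8],"roll":0},{"delta_pos":[0,0,-0.8],"roll":0.028},{"delta_pos":[0.3,-0.04,-0.5],"roll":0},{"delta_pos":[0.5,-0.05,0],"roll":0},{"delta_pos":[0.5,-0.05,0],"roll":0},{"delta_pos":[0.2,-0.05,0],"roll":0},{"delta_pos":[0,0,0],"roll":0},{"delta_pos":[0,0,0],"roll":0}]'
python3 - <<'E'
from h import *
p=shot('wrist','w8.png')
go((625,240,225),-111.8)
for x,y,z,yaw in((624.9,240,174,-21.8),):
    c,s=np.cos(np.radians(yaw)),np.sin(np.radians(yaw))
    print(np.round(proj(p,[[x+a*c-b*s,y+a*s+b*c,z] for a,b in((45,28),(45,-28),(-45,-28),(-45,28))])).tolist())
s=robot.observe()['tool_pos'];a=np.radians(yang()+90);c,s_=np.cos(a),np.sin(a)
print('held',np.round(proj(p,[[s[0]+a*c-b*s_,s[1]+a*s_+b*c,s[2]-9.4] for a,b in((45,28),(45,-28),(-45,-28),(-45,28))])).tolist())
E
```

```text
clock: 35.25
tool_pos: [532.9, 275.7, 269.3]
eef_rot: [3.086, -0.59, -0.001]
ft_force: [-0.4, 0.1, 0.2]
gripper_width: 13.8
grip_force: 20.0
t 35.3 tcp [533.  275.7 269.4] ya -111.6 roll units 0.001 delta AFTER roll [ 1.645 -0.017  0.741] delta NOW axes [ 1.646 -0.012  0.74 ]
[[278.0, 47.0], [357.0, 47.0], [354.0, 175.0], [281.0, 175.0]]
held [[266.0, 202.0], [371.0, 202.0], [365.0, 350.0], [272.0, 350.0]]
```

View pics/w8.png

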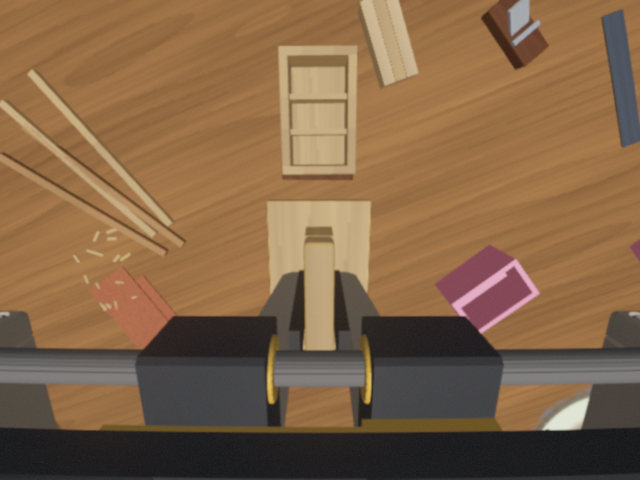

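Shallow rim at (278–357, 46–175) and the lid at (267–371, 201) match the predictions.

```bash
python3 -m handwheel '[{"delta_pos":[0.35,-0.01,0],"roll":0.001},{"delta_pos":[0.5,0,0],"roll":0},{"delta_pos":[0.5,0,0.2],"roll":0},{"delta_pos":[0.29,0,0.3],"roll":0},{"delta_pos":[0,0,0.23],"roll":0},{"delta_pos":[0,0,0],"roll":0},{"delta_pos":[0,0,0],"roll":0},{"delta_pos":[0,0,0],"roll":0}]'
python3 -c "
from h import *
go((625,240,191.4),-111.7)"
```

```text
clock: 36.3
tool_pos: [625.5, 239.8, 227.0]
eef_rot: [-3.084, 0.594, -0.003]
ft_force: [-0.5, 0.5, -2.2]
gripper_width: 14.0
grip_force: 20.0
t 36.3 tcp [625.5 239.8 227. ] ya -111.8 roll units -0.0006 delta AFTER roll [-0.008 -0.001  0.593] delta NOW axes [-0.009 -0.     0.593]
```

```bash
python3 -m handwheel '[{"delta_pos":[0,0,0.15],"roll":0},{"delta_pos":[0,0,0.18],"roll":0},{"delta_pos":[0,0,0.13],"roll":0},{"delta_pos":[0,0,0.06],"roll":0},{"delta_pos":[0,0,0.04],"roll":0},{"delta_pos":[0,0,0.02],"roll":0},{"delta_pos":[0,0,0.015],"roll":0},{"delta_pos":[0,0,0],"roll":0},{"delta_pos":[0,0,0],"roll":0}]'
```

```text
clock: 37.42
tool_pos: [625.7, 239.4, 191.5]
eef_rot: [-3.084, 0.595, -0.002]
ft_force: [-2.3, -0.7, 4.6]
gripper_width: 13.9
grip_force: 20.0
```

```bash
python3 -m handwheel '[{"delta_pos":[0,0,0],"roll":0},{"delta_pos":[0,0,0],"roll":0},{"delta_pos":[0,0,0],"roll":0},{"delta_pos":[0,0,0],"roll":0},{"delta_pos":[0,0,-0.3],"roll":0},{"delta_pos":[0,0,-0.5],"roll":0},{"delta_pos":[0,0,-0.5],"roll":0},{"delta_pos":[-0.5,0,-0.2],"roll":0},{"delta_pos":[-0.6,0,0],"roll":0},{"delta_pos":[-0.6,0,0],"roll":0},{"delta_pos":[0,0,0],"roll":0},{"delta_pos":[0,0,0],"roll":0}]' 0.6
python3 - <<'E'
from h import *
p=shot('side');q=shot('scene')
a=cv2.resize(p['img'][150:470,90:390],(400,427));b=cv2.resize(q['img'][80:400,320:620],(400,427))
cv2.imwrite('pics/end.png',np.hstack([a,b])[:,:,::-1])
E
```

```text
clock: 38.92
tool_pos: [531.6, 277.0, 281.0]
eef_rot: [-3.084, 0.596, -0.003]
ft_force: [-1.1, 0.2, 0.4]
gripper_width: 55.1
grip_force: 0.0
```

View pics/end.png

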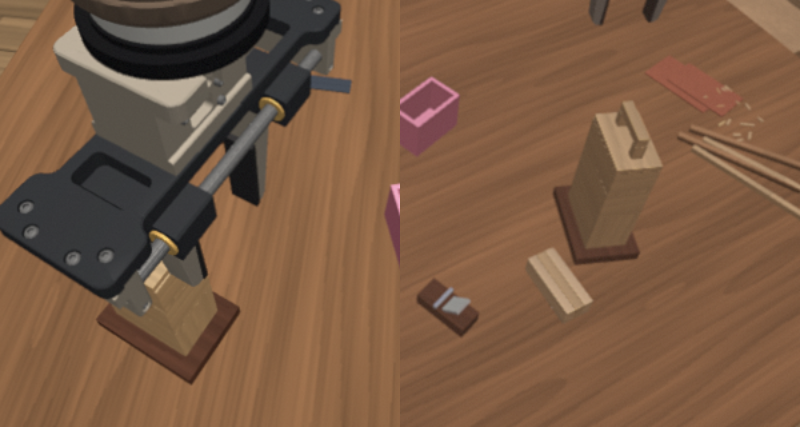

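The stack stands flush on the stand with the lid on top at about (625,140), and the bystanders are undisturbed. Handing in.

```bash
python3 -c "
from h import *
print(robot.close_job())"
```

```text
the job is handed in; nothing more can be done
None
```

The box is built on the stand in the order asked (deep, middle, shallow, lid). Each part came down to within about 0.2 mm of its expected seated height, the plane, block and rule were left alone, and the job was handed in at about 39 s.

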